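# Fasten the bead trays with push rivets

## Task

Three white fittings stand in a row on the plywood beading board, each with a black push rivet in its foot whose centre pin is still up. Fasten the two square bead trays by pressing the pins of their rivets down flush; leave the pin of the round spool holder standing up, and do not push or knock over the blue bead jar that stands behind the board.

Things in the scene. Friction and masses are not known exactly. Their poses are not given: they have to be found in the camera images.
- tray_a_pin_top (a point): centre of the top face of the rivet pin of one square tray: black plastic stud, 16 mm diameter, in a fixed black flange of 34 mm diameter, flange top 27 mm above the table. Pin top starts 38 to 42 mm above the table, slides straight down under about 5 N, stays where left, and stops at 28 mm, flush. z up; x points from pin to its fitting; y along the row of fittings, spaced 90 mm, in any order
- tray_b_pin_top (a point): the same point and axes on the other square tray; rivet alike. Each tray is an open white box 66 x 66 mm, rim 46 mm above the table, centre 80 mm from its pin along +x. All fittings are fixed to the plywood board, 170 x 290 mm, top 20 mm above the table; nothing of it moves but the pins
- spool_pin_top (a point): the same point and axes on the round spool holder; rivet alike, pin to stay up. The spool is 64 mm in diameter, top 72 mm above the table, its axis 80 mm from the pin along +x
- jar_center (a point): centre, half-way up, of a bystander: loose lidded glass jar of blue beads, 64 mm in diameter, 85 mm tall, upright on the table beyond the board's far edge; z up

How it is judged:
At the end, for the whole second after the job is handed in: Both square trays' rivet pins are down flush (top within 4 mm of the flange, lower than 31 mm above the table), the spool holder's pin still stands up (top higher than 35 mm above the table), and the blue bead jar stands upright within 20 mm of where it was (height (world z) of each of tray_a_pin_top, tray_b_pin_top below 0.031 m and height (world z) of spool_pin_top above 0.035 m and angle between jar_center's own z axis and vertical below 0.2 rad and distance of jar_center from where it was at the start of the episode below 0.02 m); the robot touches nothing.
It fails at once if the spool holder's rivet pin is pressed down (height (world z) of spool_pin_top below 0.035 m).
It fails at once if the blue bead jar is pushed away or knocked over (distance of jar_center from where it was at the start of the episode above 0.02 m or angle between jar_center's own z axis and vertical above 0.3 rad).
It also fails if it takes over 32 s, if anything falls off the work surface, if the arm or the gripper's body presses on something with over 40 N, if the wrist force passes 120 N, or if a joint passes its speed limit or range.

## Robot

A 6-joint arm with a two-finger parallel gripper is mounted at the origin on the work surface. World frame = base frame: x ahead of the robot, y to its left, z up, the work surface at z = 0. Lengths are in m, angles in rad, forces in N, time in s.
With the tool pointing down it reaches from about 0.325 to 0.775 m from the base axis. Payload 5.5 kg.
Tool frame: the origin (TCP) lies at the very end of the fingers, on their centre line; the grasp point (between the pads) lies 19 mm behind it; x points along the fingers, z is the direction in which the jaws open and shut, and the axes are right-handed (so a half turn about x gives the same grasp; the last joint's range is limited). The gripper opens to 85 mm and grips with 20 to 120 N. Pads are 22 mm wide; open, the fingers measure 114 mm over their backs; the gripper's body (76 mm by 85 mm) begins 54 mm behind the grasp point. The pads swing forward as they close: fully open they stand 13 mm farther back than shut.
Start: joints at [-1.204, 0.091, 1.231, -0, 1.82, -0.057], TCP at [0.247, -0.547, 0.231] pointing down, gripper open.
Joint ranges: [-2.87, 2.87], [-0.86, 2.18], [0.17, 2.46], [-1.51, 4.65], [0.06, 2.69], [-2.65, 2.65]. Speed limits (rad/s): [2.57, 2.57, 3.01, 3.14, 3.14, 3.14].

## Interface

Orientations are given as a 3x3 rotation matrix whose columns are the frame's x, y, z axes.
In Python, from bench import env gives the robot as it stands.
- The arm moves only by the shell command python3 -m creep 'ROWS' [FORCE]. ROWS is JSON, a list of rows, each a list of 3 entries, a list of its own where there are three numbers: the finger opening in mm, from 0 to 85.4, then the shift along the tool's x, y, z in mm, then the turn about the tool's x in degrees. In form: [[claw, [x, y, z], twist], ...]. A call has 1 to 20 rows; each row is the pose to reach, as a shift and turn from the pose measured when the call began, along the tool's axes at that moment; what a row does not reach only later rows make up. A row lasts 1/10 s, in which the tool goes at most 50 mm and 8.59 degrees, less where a joint would pass 70% of its speed; a pose out of reach is approached as far as the arm can. A call with a gripper value outside its range is refused whole. The fingers move at their own pace and stop on an object; FORCE is the grip in N (left out, the last holds). Time passes only in rows, so rows that repeat a pose let the fingers close. It gives the time, the measured TCP pose, the force and the opening at its end, in the units of the state.
- env.observe(): the state, without advancing time (a new reading comes with each control period).
- env.get_image(name): name is "scene" or "top"; returns a dict with "pixels" (400x640x3 uint8, red, green, blue), "fx", "fy", "cx", "cy" (pixels), "origin" and "orientation" of the camera in the world. Camera axes: x right, y up, looking along -z (the intrinsics and any distortion apply to the point x, -y, -z); pixel columns grow to the right and rows downward; lengths in m; the calibration is good to about 2 mm. A picture is of the moment at which its call begins. There is no depth.
- env.hand_in(): hands the job in, once; it reports no verdict.
Trained networks look in a picture, given as the dict that the camera call returned (one of the last four; its "shot" number tells which), for a name from the list of things; names that differ only in an ending like _2 or _b are one class to them, and where a whole thing is asked for, a point or a joint stands for the part that bears it (a point fixed in the world has none). Each returns a list of dicts, best first, with "conf" (0 to 1); they miss things now and then, are a little off and sometimes report something else, mostly with a low value. They report only what shows in the picture. A call takes as long as a camera call.
- env.regions_of(picture, query): "region" (400x640 bool, what is visible of it) and "xy" ([column, row] in pixels, amid what is visible of it).
The state is a dict: "time_s": time; "joint_positions": joint angles; "joint_velocities": joint speeds; "joint_efforts": joint torques, N m; "tcp_pos": TCP position; "tool_rot": TCP orientation; "contact_force": force on the tool from outside, world axes, zero at the start; "ft_torque": the same for the moment, N m; "finger_gap": finger opening in m.
Only numpy, scipy, OpenCV 4.12 (cv2) and the standard library are available. Lean on these libraries where they do the work, as an engineer would, in place of code of your own. Each camera call takes 0.05 s, during which the arm holds its last target.

## Working session

There is one attempt and no reset: what is moved stays moved. The work goes in short steps, Python scripts to look and compute and a shell command to move; the robot and the scene stay as the last step left them, time stands still between calls to the robot, and variables do not carry over. Pictures are saved under pics/ and viewed, and the job is handed in when it is done.

```bash
ls; mkdir -p pics; cat > look.py <<'E'
from bench import env
import numpy as np, cv2
def shot(n,tag):
    p=env.get_image(n); cv2.imwrite(f'pics/{tag}.png',p['pixels'][:,:,::-1]); return p
def ray(p,uv,z):
    R=np.array(p['orientation']);o=np.array(p['origin'])
    d=R@np.array([(uv[0]-p['cx'])/p['fx'],-(uv[1]-p['cy'])/p['fy'],-1.])
    return o+d*(z-o[2])/d[2]
def proj(p,w):
    c=np.array(p['orientation']).T@(np.array(w)-np.array(p['origin']))
    return [p['cx']+p['fx']*c[0]/-c[2], p['cy']-p['fy']*c[1]/-c[2]]
E
python3 - <<'E'
from look import *
for n in('top','scene'):
    p=shot(n,n+'1'); print(n,[k for k in p], np.round(p['origin'],3),p['fx'],p['cx'],p['cy'],p.get('distortion'))
    for q,z in(('tray_a_pin_top',.04),('spool_pin_top',.04),('jar_center',.0425)):
        for r in env.regions_of(p,q): print(q,round(r['conf'],2),np.round(r['xy']),r['region'].sum(),np.round(ray(p,r['xy'],z),3))
s=env.observe();print(s['time_s'],np.round(s['tcp_pos'],4),np.round(s['tool_rot'],3),s['contact_force'],s['finger_gap'])
E
```

```text
pics
top ['pixels', 'fx', 'fy', 'cx', 'cy', 'origin', 'orientation', 'shot'] [0.506 0.062 0.779] 498.65129118268027 320.51321643174583 199.0155396047581 None
tray_a_pin_top 0.63 [398. 261.] 104 [ 0.539 -0.053  0.04 ]
spool_pin_top 0.67 [338. 273.] 98 [0.519 0.036 0.04 ]
jar_center 0.72 [324. 140.] 1843 [0.718 0.06  0.042]
scene ['pixels', 'fx', 'fy', 'cx', 'cy', 'origin', 'orientation', 'shot'] [ 1.284 -0.038  0.637] 485.75125619440087 311.2005924596723 200.4250429140112 None
tray_a_pin_top 0.43 [255. 198.] 66 [ 0.55  -0.061  0.04 ]
jar_center 0.56 [333. 257.] 1995 [0.721 0.068 0.042]
0.4 [ 0.2467 -0.5469  0.2311] [[-0.     0.912  0.411]
 [ 0.     0.411 -0.912]
 [-1.    -0.    -0.   ]] [-0.69149164  0.9498759  -0.55723551] 0.08555399568796558
```

View pics/top1.png

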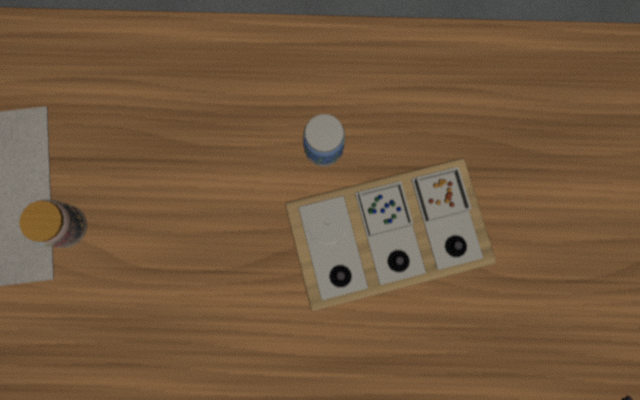

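View pics/scene1.png

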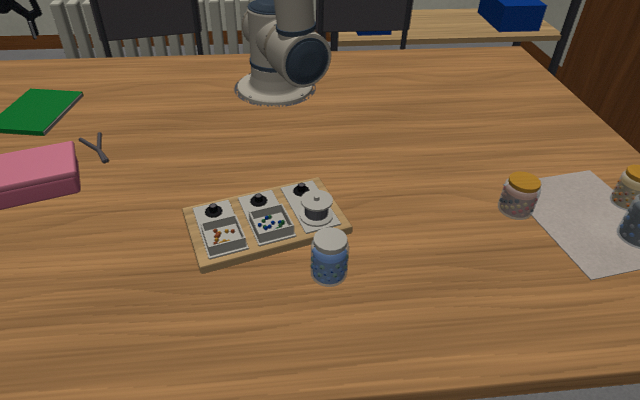

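The top view shows the spool holder's rivet at about (340,276), the middle tray's rivet at (398,261) and the right tray's rivet at (456,246). The jar is at (324,140). The scene view shows the same order. Next I'll refine the pin positions from both cameras.

```bash
python3 - <<'E'
from look import *
ims=[]
P={}
for n,c in(('top',(310,215)),('scene',(185,160))):
    p=shot(n,n+'2'); P[n]=p
    w=(180,90) if n=='top' else (150,75)
    ims.append(cv2.resize(p['pixels'][c[1]:c[1]+w[1],c[0]:c[0]+w[0],::-1],(720,360) if n=='top' else (750,375),interpolation=cv2.INTER_CUBIC))
ims=[cv2.resize(i,(720,290) if 0 else (720,300)) if 0 else i for i in ims]
cv2.imwrite('pics/ct.png',ims[0]);cv2.imwrite('pics/cs.png',ims[1])
# flange blobs in top
g=P['top']['pixels'].max(axis=2)
m=(g<75).astype(np.uint8); m[:215]=0;m[:,:310]=0;m[300:]=0;m[:,490:]=0
n,l,st,ce=cv2.connectedComponentsWithStats(m)
for i in range(1,n):
    if st[i,4]>80: print(st[i],ce[i],np.round(ray(P['top'],ce[i],.027),4))
E
```

```text
[445 235  22  22 369] [455.40379404 245.8102981 ] [ 0.5641 -0.1413  0.027 ]
[388 250  21  22 371] [398.04043127 260.65768194] [ 0.5396 -0.0549  0.027 ]
[330 265  21  22 373] [340.03217158 275.68900804] [0.5151 0.0315 0.027 ]
```

View pics/ct.png

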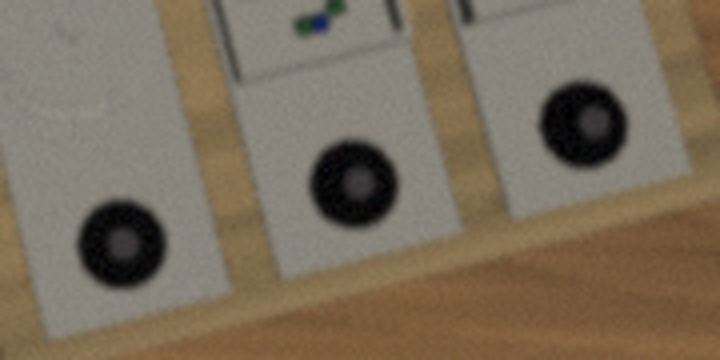

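View pics/cs.png

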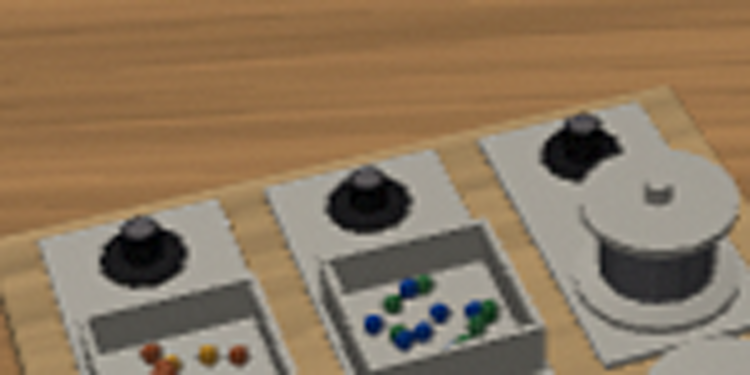

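Flange centres are spaced 89.8 mm, which matches the given 90. Targets are the right tray at (0.564,-0.141) and the middle tray at (0.540,-0.055). First I'll move above the right pin with the fingers shut.

```bash
python3 -m creep '[[0,[0,45,-23],0],[0,[0,90,-47],0],[0,[0,135,-71],0],[0,[0,180,-94],0],[0,[0,225,-118],0],[0,[0,270,-142],0],[0,[0,315,-165],0],[0,[0,360,-189],0],[0,[0,405,-213],0],[0,[30,440,-231],0],[0,[70,456,-239],0],[0,[110,456,-239],0],[0,[130,456,-239],0],[0,[130,456,-239],0],[0,[130,456,-239],0],[0,[130,456,-239],0]]'
python3 - <<'E'
from look import *
for n in('top','scene'):
    p=shot(n,n+'3')
    if n=='top':
        for x in((458.4,245.1),(399.4,260.1),(340.4,275.4)): print(np.round(ray(p,x,.04),4))
s=env.observe();print(s['time_s'],np.round(s['tcp_pos'],4),np.round(s['tool_rot'],3),s['contact_force'],s['finger_gap'])
E
```

```text
time_s: 2.1
tcp_pos: [0.5652, -0.1421, 0.1039]
tool_rot: [[0.004, 0.912, 0.411], [-0.001, 0.411, -0.912], [-1.0, 0.003, 0.003]]
contact_force: [0.4, 0.5, 0.2]
finger_gap: -0.0001
[ 0.5642 -0.1422  0.04  ]
[ 0.5399 -0.0549  0.04  ]
[0.5154 0.0315 0.04  ]
2.2 [ 0.5651 -0.1421  0.1038] [[ 0.004  0.912  0.411]
 [-0.001  0.411 -0.912]
 [-1.     0.003  0.003]] [ 0.33925131 -0.76505852 -0.6385943 ] 0.00018317506295042945
```

View pics/scene3.png

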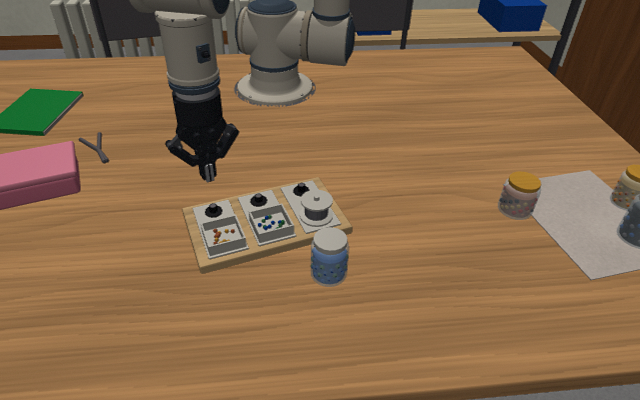

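The scene view shows the shut fingers at about (208,178), directly above the right tray's rivet at (213,210). The path is clear. I'll descend in small steps to 30 mm and check the force.

```bash
python3 -m creep '[[0,[25,-1,0],0],[0,[50,-1,0],0],[0,[58,-1,0],0],[0,[61,-1,0],0],[0,[64,-1,0],0],[0,[66,-1,0],0],[0,[68,-1,0],0],[0,[70,-1,0],0],[0,[72,-1,0],0],[0,[73,-1,0],0],[0,[74,-1,0],0],[0,[74,-1,0],0]]'
```

```text
time_s: 3.4
tcp_pos: [0.5653, -0.1429, 0.0315]
tool_rot: [[0.006, 0.912, 0.411], [-0.002, 0.411, -0.912], [-1.0, 0.005, 0.004]]
contact_force: [-1.1, 0.2, 5.6]
finger_gap: -0.0003
```

```bash
python3 -m creep '[[0,[1,0,0],0],[0,[2,0,0],0],[0,[3,0,0],0],[0,[4,0,0],0],[0,[4,0,0],0]]'
```

```text
time_s: 3.9
tcp_pos: [0.5656, -0.143, 0.0281]
tool_rot: [[0.007, 0.912, 0.411], [-0.002, 0.411, -0.912], [-1.0, 0.005, 0.005]]
contact_force: [-1.4, 0.1, 4.6]
finger_gap: -0.0002
```

```bash
python3 -m creep '[[0,[1,0,0],0],[0,[2,0,0],0],[0,[2,0,0],0]]'
```

```text
time_s: 4.2
tcp_pos: [0.5656, -0.143, 0.028]
tool_rot: [[0.007, 0.912, 0.411], [-0.002, 0.411, -0.912], [-1.0, 0.006, 0.005]]
contact_force: [-6.6, 1.9, 10.9]
finger_gap: 0.0
```

The force rose to 11 N and travel stopped at 28.0 mm, so this pin is flush. Next I'll lift and shift to the middle tray.

```bash
python3 -m creep '[[0,[-35,0,0],0],[0,[-70,0,0],0],[0,[-75,0,0],0],[0,[-75,4,-30],0],[0,[-75,8,-60],0],[0,[-75,13,-91],0],[0,[-75,13,-91],0],[0,[-75,13,-91],0],[0,[-75,13,-91],0]]'
python3 - <<'E'
from look import *
p=shot('scene','scene4')
cv2.imwrite('pics/cs4.png',cv2.resize(p['pixels'][110:260,165:365,::-1],(800,600),interpolation=cv2.INTER_CUBIC))
E
```

```text
time_s: 5.1
tcp_pos: [0.5396, -0.0551, 0.102]
tool_rot: [[0.007, 0.912, 0.411], [-0.003, 0.411, -0.912], [-1.0, 0.005, 0.005]]
contact_force: [0.7, 0.4, -0.4]
finger_gap: 0.0
```

View pics/cs4.png

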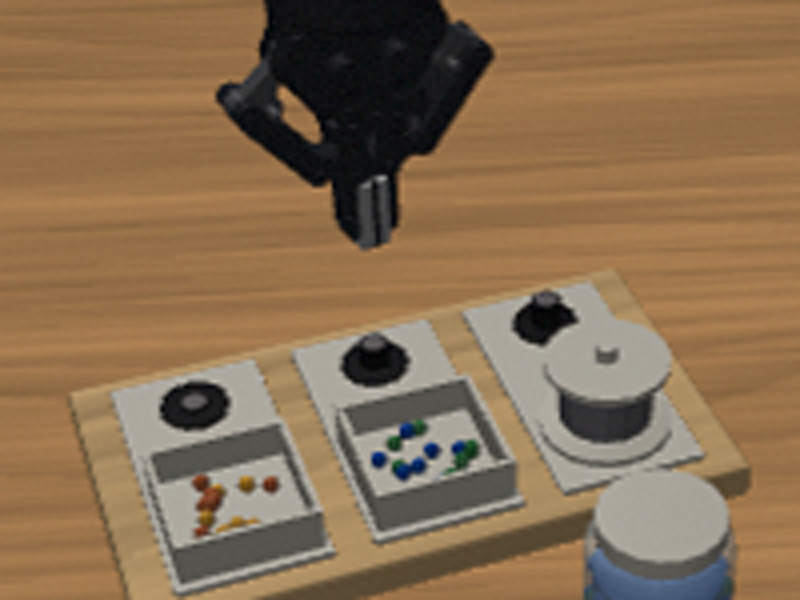

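The crop shows the right tray's pin flush at (195,402). The fingers are above the middle pin at (375,345), and the spool pin at (545,300) is still up. The knuckles sit high, so they should clear the spool. Now I'll press the middle pin.

```bash
python3 -m creep '[[0,[25,0,0],0],[0,[48,0,0],0],[0,[56,0,0],0],[0,[59,0,0],0],[0,[62,0,0],0],[0,[64,0,0],0],[0,[66,0,0],0],[0,[68,0,0],0],[0,[70,0,0],0],[0,[72,0,0],0],[0,[73,0,0],0],[0,[74,0,0],0],[0,[75,0,0],0]]'
```

```text
time_s: 6.45
tcp_pos: [0.5409, -0.0557, 0.0287]
tool_rot: [[0.009, 0.912, 0.41], [-0.003, 0.41, -0.912], [-1.0, 0.007, 0.007]]
contact_force: [-1.6, -0.1, 4.6]
finger_gap: -0.0004
```

```bash
python3 -m creep '[[0,[1,0,0],0],[0,[2,0,0],0],[0,[3,0,0],0],[0,[3,0,0],0]]'
```

```text
time_s: 6.85
tcp_pos: [0.5413, -0.0558, 0.028]
tool_rot: [[0.01, 0.912, 0.41], [-0.004, 0.41, -0.912], [-1.0, 0.008, 0.008]]
contact_force: [-5.6, 0.9, 12.1]
finger_gap: -0.0002
```

```bash
python3 -m creep '[[0,[-35,0,0],0],[0,[-70,0,0],0],[0,[-110,0,0],0],[0,[-150,0,0],0],[0,[-150,0,0],0],[0,[-150,0,0],0]]'
python3 - <<'E'
from look import *
p=shot('scene','scene5')
cv2.imwrite('pics/cs5.png',cv2.resize(p['pixels'][140:290,165:365,::-1],(800,600),interpolation=cv2.INTER_CUBIC))
for r in env.regions_of(p,'jar_center'): print(r['conf'],np.round(r['xy']))
E
```

```text
time_s: 7.45
tcp_pos: [0.5404, -0.0553, 0.179]
tool_rot: [[0.013, 0.912, 0.41], [-0.004, 0.41, -0.912], [-1.0, 0.01, 0.009]]
contact_force: [1.0, -0.1, -1.1]
finger_gap: -0.0002
0.69 [332. 257.]
0.18 [300. 191.]
```

View pics/cs5.png

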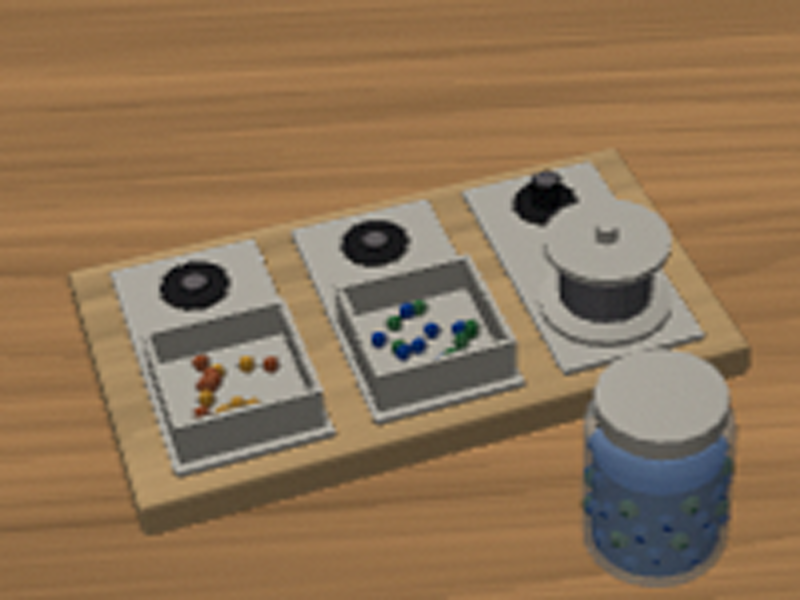

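Both tray pins, at (195,282) and (375,240) in the crop, are flush. The spool pin at (545,180) is up, and the jar is upright at its original pixel position. The arm is clear, so I'll hand in.

```bash
python3 -c "
from bench import env
print(env.hand_in())"
```

```text
the job is handed in; nothing more can be done
None
```

I pressed both square trays' rivet pins down flush with the shut fingers, then lifted the arm clear and handed the job in at about 7.5 s.

- **Tray pins:** Each press stopped at a tool height of 28.0 mm with the force rising to 11–12 N. The last picture shows both pins flush.
- **Spool pin:** It still stands up in the last picture. I did not measure its height, but the tool never went near it.
- **Jar:** It is upright and within a pixel of where it started, (332,257) against (333,257) in the scene view.

No check failed. The one disagreement was a low-confidence (0.18) second jar detection at (300,191), which is about where the spool pin stands, so I took it as false. The hand-in itself reports no verdict.

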